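# Sort the pencil stubs and hold the sharpener open

## Robot

A 6-joint arm with a two-finger parallel gripper is mounted at the origin on the work surface. World frame = base frame: x ahead of the robot, y to its left, z up, the work surface at z = 0. Lengths are in m, angles in rad, forces in N, time in s.
With the tool pointing down it reaches from about 0.35 to 0.975 m from the base axis. Payload 4.9 kg.
Tool frame: the origin (TCP) lies between the finger pads; the fingertips stand 22 mm ahead of it and the grasp point (between the pads) lies 3 mm ahead of it; z points along the fingers, y is the line along which they close (so a half turn about z gives the same grasp; the last joint's range is limited). The gripper opens to 85 mm and grips with 20 to 120 N. Pads are 22 mm wide; open, the fingers measure 114 mm over their backs; the gripper's body (76 mm by 85 mm) begins 54 mm behind the grasp point. The pads swing forward as they close: fully open they stand 13 mm farther back than shut.
Start: joints at [1.08, 0.053, 1.613, -0, 1.476, -0.119], TCP at [0.227, 0.582, 0.253] pointing down, gripper open.
Joint ranges: [-3.01, 3.01], [-1.01, 2.22], [0.06, 2.58], [-1.02, 4.17], [0.09, 2.62], [-3.14, 3.14]. Speed limits (rad/s): [2.57, 2.57, 3.14, 3.14, 3.14, 3.14].

## Interface

Orientations are given as a unit quaternion [w, x, y, z].
In Python, from plant import state, grab_frame, get_calibration, job_done, recognise, regions_of gives the robot as it stands.
- The arm moves only by the tool apply_moves, never from a script. Its argument "targets" is a list of rows, each an object with "translation": the shift along the tool's x, y, z normalised to -1 to 1, where 1 is 100 mm, a list of three; "twist": the turn about the tool's z normalised to -1 to 1, where 1 is 0.1 rad; "hand": the opening, from 0 (shut) to 1 (fully open). A call has 1 to 8 rows; each row shifts and turns the commanded pose from where the row before left it, along the tool's axes as they then stand; what a row does not reach is not made up. A row lasts 1/10 s, in which the tool goes at most 50 mm and 8.59 degrees, less where a joint would pass 70% of its speed; a pose out of reach is approached as far as the arm can. A call with a number of a shift or a turn outside -1 to 1 is refused whole. A call with a gripper value outside its range is refused whole. The fingers move at their own pace and stop on an object; the grip force is fixed at half the most. Time passes only in rows, so rows that do not move let the fingers close. It gives the time, the measured TCP pose, the force, the opening and the grip force at its end, in the units of the state.
- state(): the state, without advancing time (a new reading comes with each control period).
- grab_frame(name): name is "scene" or "top" or "wrist"; returns the picture (420x560x3 uint8, red, green, blue); there is no depth.
- get_calibration(name): a dict with "camera_matrix" (3x3 intrinsics, pixels), "pose" (4x4, takes a point from camera to world coordinates). Camera axes: x right, y up, looking along -z (the intrinsics and any distortion apply to the point x, -y, -z); pixel columns grow to the right and rows downward; lengths in m; the calibration is good to about 2 mm. A picture is of the moment at which its call begins: read the wrist's pose just before it. get_calibration takes no time and is no camera call; for the wrist camera it gives the pose at the moment of the call.
- job_done(): hands the job in; it is judged then, once.
Trained networks look in the newest picture that a camera, given by its name, has taken for a name from the list of things; names that differ only in an ending like _2 or _b are one class to them, and where a whole thing is asked for, a point or a joint stands for the part that bears it (a point fixed in the world has none). Each returns a list of dicts, best first, with "score" (0 to 1); they miss things now and then, are a little off and sometimes report something else, mostly with a low value. They report only what shows in the picture. A call takes as long as a camera call.
- recognise(camera, query): "point" ([x, y, z] in m, in world coordinates, good to about 4 mm: the middle of the surface that is visible of it).
- regions_of(camera, query): "pixels" (420x560 bool, what is visible of it).
The state is a dict: "time": time; "joint_pos": joint angles; "joint_vel": joint speeds; "joint_efforts": joint torques, N m; "tool_pos": TCP position; "tool_rot": TCP orientation; "contact_force": force on the tool from outside, world axes, zero at the start; "ft_torque": the same for the moment, N m; "gripper_width": opening from 0.0 (shut) to 1.0 (fully open); "grasp_force": force on a finger pad.
Only numpy, scipy, OpenCV 4.12 (cv2) and the standard library are available. Lean on these libraries where they do the work, as an engineer would, in place of code of your own. Each camera call takes 0.05 s, during which the arm holds its last target. There are 200 camera calls.

## Task

We are about to sharpen the pencil stubs one colour at a time: put the two red stubs in the red tin and the blue stub in the blue tin, and leave the other things on the table where they are. Then pinch the two black tabs of the sharpener together, draw its sprung carriage out until its front face is over the yellow line we use for stubs, and keep it there, tabs pinched, so that I can put the first stub in. Finish while still holding it: do not let go.

Things in the scene. Friction and masses are not known exactly. Their poses are not given: they have to be found in the camera images.
- stub_red_a: short stub of a thick red pencil, six-sided, 10 mm across its flats, 72 mm long with the bare wooden tip, 11 to 18 g, lying on the table; origin at its centre (5 mm above the table); x runs along it towards the tip, whose last 12 mm are only a thin cone. The blunt end is 36 mm from the origin.
- stub_red_b: short stub of a thick red pencil, six-sided, 10 mm across its flats, 72 mm long with the bare wooden tip, 11 to 18 g, lying on the table; origin at its centre (5 mm above the table); x runs along it towards the tip, whose last 12 mm are only a thin cone. The blunt end is 36 mm from the origin.
- stub_blue: short stub of a thick blue pencil, six-sided, 10 mm across its flats, 72 mm long with the bare wooden tip, 11 to 18 g, lying on the table; origin at its centre (5 mm above the table); x runs along it towards the tip, whose last 12 mm are only a thin cone. The blunt end is 36 mm from the origin.
- tin_red: flat open tin painted red inside and out, for the red stubs: 100 mm outer diameter, 50 mm high, 3 mm wall and bottom (94 mm inside), 100 to 170 g, standing loose; origin at the centre of its underside; z up.
- tin_blue: flat open tin painted blue inside and out, for the blue stubs: 100 mm outer diameter, 50 mm high, 3 mm wall and bottom (94 mm inside), 100 to 170 g, standing loose; origin at the centre of its underside; z up.
- sharpener: hand-crank desk pencil sharpener screwed to a plywood board that is fixed to the table. Board 200 mm (x) by 110 mm (y) by 18 mm; origin at the centre of the board's underside; its -x is the sharpener's front, roughly towards the robot, and is the way its carriage pulls out. The grey housing is 80 mm deep, 62 mm wide, its top 98 mm above the table, its front 10 mm behind (+x of) the origin; a crank is at the back, lower than the housing's top.
- carriage (a joint): how far the sprung silver carriage (the front block with the pencil hole) is drawn out of the housing, in m: 0 home, 0.050 at its end stop. A spring always pulls it home, about 5 N at home and 120 N/m more, so about 9 N near the line; it never latches. The carriage is 56 mm wide, 24 mm deep, its flat top 99 mm above the table; it slides level.
- carriage_front (a point): middle of the carriage's front face, 78 mm above the table; x axis as the sharpener's (outward is -x). This is the face to bring over the yellow line.
- tabs_top (a point): point midway between the tops of the two upright black finger tabs on the carriage, 129 mm above the table, 12 mm behind the carriage's front face; moves with the carriage. The tabs stand 30 mm out of the carriage's top, side by side along the sharpener's y; each is 12 mm (along x) by 4 mm (along y). They measure 30 mm over their outer faces when free and 22 mm when fully pinched; take both between the fingers from above, fingers closing along the sharpener's y.
- tab_left (a joint): how far the +y finger tab is pinched in towards the middle, in m: 0 free, 0.004 fully pinched (against its stop). Its own spring resists with 1.6 N free to 3.2 N fully pinched. Both pinched open the jaws that take the pencil.
- tab_right (a joint): how far the -y finger tab is pinched in towards the middle, in m: 0 free, 0.004 fully pinched (against its stop). Its own spring resists with 1.6 N free to 3.2 N fully pinched. Both pinched open the jaws that take the pencil.
- line: the yellow line, a strip of tape 6 mm wide and 108 mm long across the board in front of the carriage, lying flat on the board; origin at its middle, 18 mm above the table; axes as the sharpener's. It lies 24 to 40 mm in front of where the carriage's front face rests at home.
- green_pencil: full-length green jumbo pencil, 175 mm long, 10 mm thick, lying; origin at its centre; x along it. Bystander.
- marker: black marker pen with a white cap, about 130 mm long, 18 mm thick, lying; origin on its axis near the middle. Bystander.
- eraser: white eraser in a brown card sleeve, 52 x 23 x 12 mm; origin at the centre of its underside. Bystander.
- tape_roll: roll of cream paper tape lying flat, 96 mm across, 25 mm high; origin at the centre of its underside. Bystander.
- candle_a: finished tin-can candle with a cardboard coil and a wooden stick, 75 mm across, 130 mm high with the stick, standing; origin at the centre of its underside. Bystander.
- candle_b: a second such tin-can candle, the same size. Bystander.

How it is judged:
By the outcome, as a careful person would: the job done as asked, in the order asked, and still so for the second after the job is handed in, while the arm keeps its last pose, push and grip.
It also fails if it takes over 72 s, if anything falls off the work surface, if the arm or the gripper's body presses on something with over 40 N, if the wrist force passes 120 N, or if a joint passes its speed limit or range.

## Working session

There is one attempt and no reset: what is moved stays moved. The work goes in short steps, Python scripts to look and compute and a tool call to move; the robot and the scene stay as the last step left them, time stands still between calls to the robot, and variables do not carry over. Pictures are saved under pics/ and viewed, at most 10 in all, crops included, and the job is handed in when it is done.

Besides the shell and the picture viewer there is one more tool, called after "Request:" as a command line: name --argument value ..., lists and objects as JSON in quotes. apply_moves: Moves the arm, as the interface text tells. Its arguments: {"type":"object","properties":{"targets":{"type":"array"}},"required":["targets"]}

```bash
mkdir -p pics; ls; cat > h.py <<'E'
import numpy as np, cv2
from plant import *
def proj(cal,P):
    K=np.array(cal['camera_matrix']);T=np.linalg.inv(np.array(cal['pose']))
    p=T[:3,:3]@np.array(P,float)+T[:3,3]; q=K@np.array([p[0],-p[1],-p[2]]); return q[:2]/q[2]
def onplane(cal,uv,z):
    K=np.array(cal['camera_matrix']);T=np.array(cal['pose'])
    d=np.linalg.inv(K)@np.array([uv[0],uv[1],1.]); d=T[:3,:3]@np.array([d[0],-d[1],-d[2]]); o=T[:3,3]
    return o+d*(z-o[2])/d[2]
def axis_of(cal,m,z):
    ys,xs=np.nonzero(m); P=np.array([onplane(cal,(x,y),z)[:2] for x,y in zip(xs,ys)])
    c=P.mean(0);w,v=np.linalg.eigh(np.cov((P-c).T));a=v[:,1];t=(P-c)@a
    return c+a*(t.max()+t.min())/2,np.arctan2(a[1],a[0]),t.max()-t.min(),P
E
python3 - <<'E'
from h import *
ims={}
for c in('top','scene'):
    im=grab_frame(c); cv2.imwrite(f'pics/{c}0.png',im[:,:,::-1])
    cal=get_calibration(c)
    print(c,np.round(np.array(cal['pose'])[:3,3],2))
    for n in ['stub_red_a','stub_blue','tin_red','tin_blue','sharpener','carriage','tabs_top','line'] if c=='top' else ['stub_red_a','stub_blue','tabs_top']:
        for d in recognise(c,n)[:4]: print(n,np.round(d['point'],3),round(d['score'],2),np.round(proj(cal,d['point'])))
s=state();print(s['time'],s['tool_pos'],s['tool_rot'],s['gripper_width'])
E
```

```text
pics
top [0.34 0.06 1.25]
stub_red_a [0.467 0.269 0.006] 0.62 [208. 252.]
tin_red [0.634 0.051 0.003] 0.96 [290. 197.]
sharpener [ 0.58  -0.278  0.023] 0.6 [410. 220.]
carriage [ 0.575 -0.281  0.099] 0.64 [419. 217.]
tabs_top [ 0.576 -0.279  0.098] 0.5 [418. 217.]
line [ 0.54  -0.272  0.016] 0.52 [407. 235.]
scene [1.43 0.75 0.88]
stub_red_a [ 0.473 -0.012  0.006] 0.4 [280. 208.]
stub_blue [0.48  0.151 0.007] 0.6 [326. 230.]
tabs_top [ 0.582 -0.271  0.098] 0.65 [187. 167.]
0.65 [0.22705694 0.5823014  0.25336765] [1.44948359e-05 1.84828037e-01 9.82770875e-01 6.09267276e-05] 0.9956609713989052
```

View pics/top0.png

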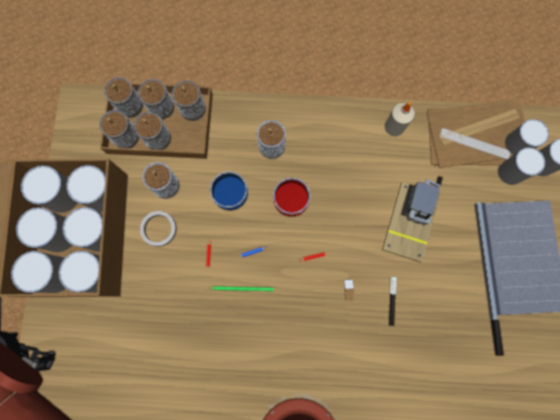

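View pics/scene0.png

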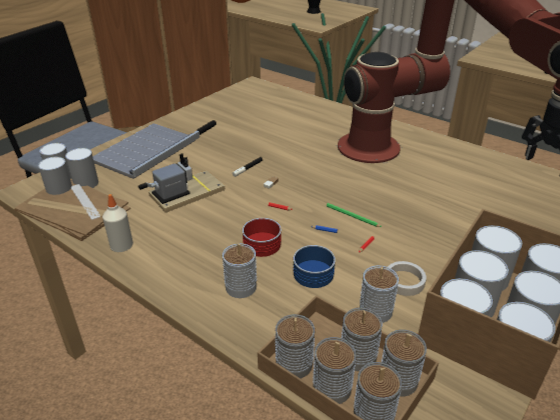

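The top view shows the red stubs at (209,254) and (314,257), the blue stub at (253,252), the red tin at (291,197), the blue tin at (229,190), the yellow line at (408,238) and the sharpener housing at about (423,200). Next I'll segment these by colour.

```bash
python3 - <<'E'
from h import *
im=cv2.imread('pics/top0.png');cal=get_calibration('top');print(cal.keys())
hsv=cv2.cvtColor(im,cv2.COLOR_BGR2HSV).astype(int);H,S,V=hsv[...,0],hsv[...,1],hsv[...,2]
red=((H<6)|(H>172))&(S>170)&(V>90); blue=(H>100)&(H<128)&(S>130)&(V>60); yel=(H>24)&(H<34)&(S>170)&(V>150)
def win(m,u,v,r):
    o=np.zeros_like(m);o[v-r:v+r,u-r:u+r]=m[v-r:v+r,u-r:u+r];return o
for n,m,u,v,r,z in [('ra',red,209,254,18,.008),('rb',red,314,257,18,.008),('bl',blue,253,252,18,.008),('tr',red,291,197,28,.05),('tb',blue,229,190,28,.05),('line',yel,408,238,28,.018)]:
    w=win(m,u,v,r);c,a,L,P=axis_of(cal,w,z)
    print(n,w.sum(),np.round(c,4),'yaw',round(a,3),'L',round(L,3),'bbox',np.round([P.min(0),P.max(0)],3).tolist())
s=state();print(s['joint_pos'])
from scipy.spatial.transform import Rotation as R
q=s['tool_rot'];print(np.round(R.from_quat([q[1],q[2],q[3],q[0]]).as_matrix(),3))
c=get_calibration('wrist');print(np.round(c['pose'],3),c['camera_matrix'])
big=cv2.resize(im[180:310,190:450],None,fx=3,fy=3,interpolation=cv2.INTER_CUBIC);cv2.imwrite('pics/crop1.png',big)
E
```

```text
dict_keys(['camera_matrix', 'pose'])
ra 64 [0.4595 0.2657] yaw -3.12 L 0.055 bbox [[0.432, 0.262], [0.487, 0.27]]
rb 63 [ 0.4712 -0.0215] yaw 1.861 L 0.056 bbox [[0.462, -0.049], [0.481, 0.005]]
bl 58 [0.4742 0.1485] yaw 1.939 L 0.055 bbox [[0.464, 0.123], [0.486, 0.174]]
tr 734 [0.6244 0.0478] yaw 1.565 L 0.084 bbox [[0.573, 0.006], [0.665, 0.09]]
tb 757 [0.6324 0.2179] yaw 2.073 L 0.087 bbox [[0.585, 0.174], [0.674, 0.261]]
line 51 [ 0.5359 -0.272 ] yaw 1.305 L 0.101 bbox [[0.521, -0.321], [0.549, -0.223]]
[ 1.07999714e+00  5.26348319e-02  1.61286049e+00  8.96813340e-06
  1.47597239e+00 -1.19006267e-01]
[[-0.932  0.363  0.   ]
 [ 0.363  0.932  0.   ]
 [-0.     0.    -1.   ]]
[[ 0.363 -0.893 -0.266  0.159]
 [ 0.932  0.348  0.104  0.609]
 [-0.001 -0.285  0.958  0.375]
 [ 0.     0.     0.     1.   ]] [[310.700197     0.         278.44362864]
 [  0.         310.700197   207.52548047]
 [  0.           0.           1.        ]]
```

View pics/crop1.png

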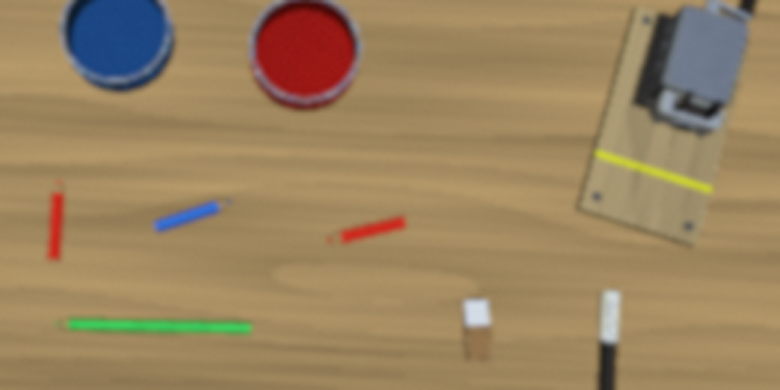

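Request:
apply_moves --targets '[{"translation": [-0.42, -0.26, 0], "twist": 0, "hand": 0.6}, {"translation": [-0.42, -0.26, 0], "twist": 0, "hand": 0.6}, {"translation": [-0.42, -0.26, 0], "twist": 0, "hand": 0.6}, {"translation": [-0.42, -0.26, 0], "twist": 0, "hand": 0.6}, {"translation": [-0.42, -0.26, 0], "twist": 0, "hand": 0.6}, {"translation": [-0.42, -0.26, 0], "twist": 0, "hand": 0.6}, {"translation": [-0.42, -0.26, 0], "twist": 0, "hand": 0.6}, {"translation": [-0.42, -0.26, 0], "twist": 0, "hand": 0.6}]'

```text
time: 1.45
tool_pos: [0.4654, 0.2647, 0.2537]
tool_rot: [0.0, 0.185, 0.983, 0.0]
contact_force: [0.7, 0.4, 0.3]
gripper_width: 0.599
grasp_force: 0.0
```

Request:
apply_moves --targets '[{"translation": [0, 0, 0.3], "twist": -0.93, "hand": 0.6}, {"translation": [0, 0, 0.3], "twist": -0.93, "hand": 0.6}, {"translation": [0, 0, 0.3], "twist": -0.93, "hand": 0.6}, {"translation": [0, 0, 0.2], "twist": -0.93, "hand": 0.6}, {"translation": [0, 0, 0], "twist": 0, "hand": 0.6}]'

```text
time: 1.95
tool_pos: [0.4622, 0.2654, 0.1396]
tool_rot: [-0.003, 0.0, 1.0, -0.001]
contact_force: [-1.3, 0.2, 0.1]
gripper_width: 0.6
grasp_force: 0.0
```

```bash
cat >> h.py <<'E'
from scipy.spatial.transform import Rotation as R
def toolR():
    s=state();q=s['tool_rot'];return np.array(s['tool_pos']),R.from_quat([q[1],q[2],q[3],q[0]]).as_matrix(),s
def need(target,yaw=None):
    """shift (units of 100 mm, current tool axes) to world target; twist (units .1 rad) to bring tool x on yaw (mod pi)"""
    p,M,s=toolR(); d=M.T@(np.array(target)-p)/.1
    a=np.arctan2(M[1,0],M[0,0]); tw=None
    if yaw is not None: tw=round(-((yaw-a+np.pi/2)%np.pi-np.pi/2)/.1,2)
    print('t',round(s['time'],2),'tcp',np.round(p,4),'yaw',round(a,3),'shift',np.round(d,3),'twist',tw,'w',round(s['gripper_width'],3),'F',np.round(s['contact_force'],1))
def colour(im):
    h=cv2.cvtColor(im,cv2.COLOR_RGB2HSV).astype(int);H,S,V=h[...,0],h[...,1],h[...,2]
    return {'red':((H<6)|(H>172))&(S>170)&(V>70),'blue':(H>100)&(H<128)&(S>130)&(V>60),'yel':(H>24)&(H<34)&(S>150)&(V>120)}
def blobs(cal,m,z,amin=150):
    n,l,st,c=cv2.connectedComponentsWithStats(m.astype(np.uint8))
    for i in range(1,n):
        if st[i,4]>amin:
            cc,a,L,P=axis_of(cal,l==i,z); print('blob',st[i,:4],st[i,4],'c',np.round(cc,4),'yaw',round(a,3),'L',round(L,3))
E
python3 - <<'E'
from h import *
need([.4655,.2657,.025],0)
cal=get_calibration('wrist');im=grab_frame('wrist');cv2.imwrite('pics/w1.png',im[:,:,::-1])
blobs(cal,colour(im)['red'],.008)
E
```

```text
t 1.95 tcp [0.4622 0.2654 0.1396] yaw 3.141 shift [-0.04   0.006  1.145] twist -0.0 w 0.6 F [-1.3  0.2  0.1]
blob [274 168  14  69] 795 c [0.4599 0.2669] yaw -3.122 L 0.06
blob [  0 320  74  38] 1510 c [0.5987 0.0285] yaw 2.03 L 0.084
blob [  0 360  35  29] 490 c [ 0.6352 -0.0036] yaw 2.214 L 0.052
```

View pics/w1.png

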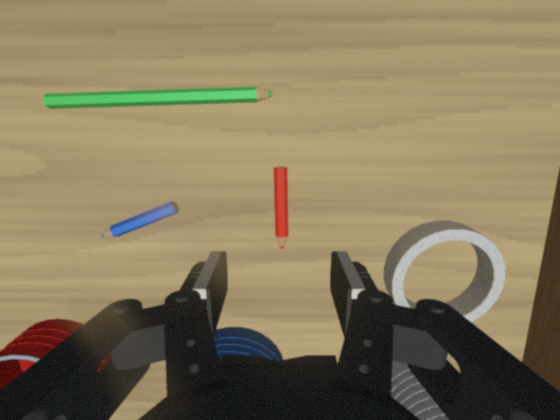

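The wrist view shows red stub A upright at (281,200) between the open fingers, with the blue stub at (140,220). The way down is clear.

Request:
apply_moves --targets '[{"translation": [-0.03, 0.01, 0.4], "twist": 0, "hand": 0.6}, {"translation": [0, 0, 0.4], "twist": 0, "hand": 0.6}, {"translation": [0, 0, 0.25], "twist": 0, "hand": 0.6}, {"translation": [0, 0, 0.08], "twist": 0, "hand": 0.6}, {"translation": [0, 0, 0], "twist": 0, "hand": 0.6}, {"translation": [0, 0, 0], "twist": 0, "hand": 0.0}, {"translation": [0, 0, 0], "twist": 0, "hand": 0.0}, {"translation": [0, 0, 0], "twist": 0, "hand": 0.0}]'

```text
time: 2.8
tool_pos: [0.4688, 0.268, 0.0322]
tool_rot: [0.002, -0.0, 1.0, 0.001]
contact_force: [0.7, -0.1, -0.1]
gripper_width: 0.09
grasp_force: 0.0
```

Request:
apply_moves --targets '[{"translation": [0, 0, 0], "twist": 0, "hand": 0.0}, {"translation": [0, 0, 0], "twist": 0, "hand": 0.0}, {"translation": [0, 0, -0.2], "twist": 0, "hand": 0.0}, {"translation": [0, 0, -0.4], "twist": 0, "hand": 0.0}, {"translation": [0, 0, -0.4], "twist": 0, "hand": 0.0}, {"translation": [0, 0, -0.1], "twist": 0, "hand": 0.0}, {"translation": [0, 0, 0], "twist": 0, "hand": 0.0}]'

```text
time: 3.5
tool_pos: [0.4692, 0.2682, 0.1435]
tool_rot: [0.003, -0.0, 1.0, 0.001]
contact_force: [-0.4, 0.1, -0.2]
gripper_width: -0.001
grasp_force: 0.0
```

```bash
python3 - <<'E'
from h import *
need([.6215,.048,.045],0)
for c in ('top','scene'):
  grab_frame(c)
  for n in('tin_red','tin_blue'):
    for d in recognise(c,n)[:2]:print(c,n,np.round(d['point'],3),d['score'])
# rim fit by top mask
cal=get_calibration('top')
for n in('tin_red','tin_blue'):
    for d in regions_of('top',n)[:1] or []:
        P=axis_of(cal,d['pixels'],.05)[3];print(n,np.round([P.min(0),P.max(0)],3).tolist())
E
```

```text
t 3.5 tcp [0.4692 0.2682 0.1435] yaw -3.141 shift [-1.517 -2.204  0.989] twist 0.0 w -0.001 F [-0.4  0.1 -0.2]
top tin_red [ 0.633  0.052 -0.   ] 0.68
top tin_red [0.642 0.395 0.1  ] 0.55
top tin_blue [0.639 0.224 0.004] 0.78
top tin_blue [ 0.388 -0.114  0.015] 0.64
scene tin_red [0.616 0.046 0.029] 0.58
scene tin_blue [0.632 0.221 0.025] 0.61
tin_red [[0.57, 0.0], [0.676, 0.098]]
tin_blue [[0.578, 0.17], [0.685, 0.269]]
```

```bash
python3 - <<'E'
from h import *
cal=get_calibration('wrist');im=grab_frame('wrist')
blobs(cal,colour(im)['red'],.008)
need([.465,.267,.024],0)
E
```

```text
blob [273 161  13  70] 814 c [0.4592 0.2673] yaw -3.14 L 0.06
blob [  0 316  93  49] 2439 c [0.6019 0.0397] yaw 1.568 L 0.091
blob [  0 356  54  47] 1318 c [0.6457 0.0008] yaw 2.194 L 0.078
t 3.95 tcp [0.467  0.2672 0.1392] yaw -3.141 shift [ 1.800e-02 -1.000e-03  1.152e+00] twist 0.0 w 0.001 F [-0.1  1.   1.2]
```

Request:
apply_moves --targets '[{"translation": [0.04, -0.01, 0.4], "twist": 0, "hand": 0.5}, {"translation": [0, 0, 0.4], "twist": 0, "hand": 0.5}, {"translation": [0, 0, 0.2], "twist": 0, "hand": 0.5}, {"translation": [0, 0, 0.1], "twist": 0, "hand": 0.5}, {"translation": [0, 0, 0], "twist": 0, "hand": 0.5}, {"translation": [0, 0, 0], "twist": 0, "hand": 0.5}]'

```text
time: 4.55
tool_pos: [0.4644, 0.2668, 0.0314]
tool_rot: [0.001, -0.0, 1.0, 0.0]
contact_force: [0.7, -0.2, 1.0]
gripper_width: 0.5
grasp_force: 0.0
```

Request:
apply_moves --targets '[{"translation": [0, 0, 0.07], "twist": 0, "hand": 0.5}, {"translation": [0, 0, 0], "twist": 0, "hand": 0.5}]'

```text
time: 4.75
tool_pos: [0.4639, 0.2666, 0.0237]
tool_rot: [0.0, -0.0, 1.0, 0.0]
contact_force: [0.1, -0.4, 0.5]
gripper_width: 0.501
grasp_force: 0.0
```

Request:
apply_moves --targets '[{"translation": [0, 0, 0], "twist": 0, "hand": 0.0}, {"translation": [0, 0, 0], "twist": 0, "hand": 0.0}, {"translation": [0, 0, 0], "twist": 0, "hand": 0.0}, {"translation": [0, 0, 0], "twist": 0, "hand": 0.0}, {"translation": [0, 0, 0], "twist": 0, "hand": 0.0}]'

```text
time: 5.25
tool_pos: [0.464, 0.2666, 0.0239]
tool_rot: [0.0, -0.0, 1.0, 0.0]
contact_force: [-0.8, -0.9, 4.0]
gripper_width: 0.1
grasp_force: 59.0
```

Request:
apply_moves --targets '[{"translation": [0, 0, -0.4], "twist": 0, "hand": 0.0}, {"translation": [0, 0, -0.6], "twist": 0, "hand": 0.0}, {"translation": [-0.32, -0.45, 0], "twist": 0, "hand": 0.0}, {"translation": [-0.32, -0.45, 0], "twist": 0, "hand": 0.0}, {"translation": [-0.32, -0.45, 0], "twist": 0, "hand": 0.0}, {"translation": [-0.32, -0.45, 0], "twist": 0, "hand": 0.0}, {"translation": [-0.32, -0.45, 0], "twist": 0, "hand": 0.0}, {"translation": [0, 0, 0], "twist": 0, "hand": 0.0}]'

```text
time: 6.05
tool_pos: [0.6112, 0.0579, 0.1135]
tool_rot: [0.001, 0.003, 1.0, -0.001]
contact_force: [0.5, -0.2, 0.1]
gripper_width: 0.101
grasp_force: 58.9
```

```bash
python3 - <<'E'
from h import *
cal=get_calibration('wrist');im=grab_frame('wrist');cv2.imwrite('pics/w2.png',im[:,:,::-1])
need([.624,.042,.045],0)
m=colour(im)['red'];blobs(cal,m,.05)
E
```

```text
t 6.1 tcp [0.6095 0.0603 0.113 ] yaw 3.138 shift [-0.145 -0.182  0.68 ] twist -0.04 w 0.093 F [-0.2  0.1 -1. ]
blob [108   0  93  31] 1336 c [ 0.4856 -0.0063] yaw 1.788 L 0.049
blob [214 172 111  36] 805 c [0.5775 0.0536] yaw 1.467 L 0.068
blob [210 190 126 127] 8242 c [0.6177 0.0575] yaw 0.871 L 0.091
blob [204 282  28  18] 193 c [0.6523 0.0172] yaw 1.711 L 0.018
```

View pics/w2.png

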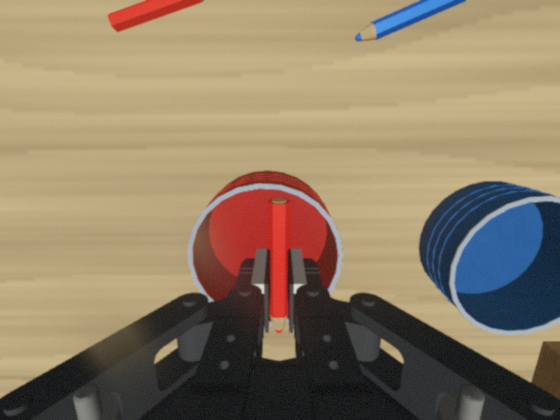

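The stub is held, pointing along x. The red tin's rim spans columns 189–341 with its top at row 184, so its centre is near (265,260).

```bash
python3 - <<'E'
from h import *
cal=get_calibration('wrist')
for uv in[(265,260),(189,255),(341,255),(265,184)]:print(np.round(onplane(cal,uv,.05),4))
c2=[onplane(cal,uv,.05)[:2] for uv in[(450,270),(520,332),(490,212)]]
print(np.round(c2,4))
print(toolR()[0])
E
```

```text
[0.6272 0.0515 0.05  ]
[0.6235 0.0023 0.05  ]
[0.6238 0.1008 0.05  ]
[0.5767 0.0523 0.05  ]
[[0.6348 0.173 ]
 [0.6833 0.2296]
 [0.5949 0.1917]]
[0.60953711 0.06026248 0.1129956 ]
```

Request:
apply_moves --targets '[{"translation": [-0.14, -0.16, 0], "twist": 0, "hand": 0.0}, {"translation": [0, 0, 0.4], "twist": 0, "hand": 0.0}, {"translation": [0, 0, 0.25], "twist": 0, "hand": 0.0}, {"translation": [0, 0, 0], "twist": 0, "hand": 0.0}, {"translation": [0, 0, 0], "twist": 0, "hand": 0.3}, {"translation": [0, 0, 0], "twist": 0, "hand": 0.3}, {"translation": [0, 0, 0], "twist": 0, "hand": 0.3}, {"translation": [0, 0, -0.3], "twist": 0, "hand": 0.3}]'

```text
time: 6.9
tool_pos: [0.6197, 0.0471, 0.0755]
tool_rot: [-0.003, -0.0, 1.0, 0.0]
contact_force: [-0.4, 0.5, -0.2]
gripper_width: 0.302
grasp_force: 0.0
```

Request:
apply_moves --targets '[{"translation": [0, 0, -0.4], "twist": 0, "hand": 0.4}, {"translation": [0, 0, -0.2], "twist": 0, "hand": 0.5}]'

```text
time: 7.1
tool_pos: [0.6247, 0.0468, 0.1438]
tool_rot: [0.004, -0.0, 1.0, -0.0]
contact_force: [1.1, 0.2, 0.5]
gripper_width: 0.498
grasp_force: 0.0
```

```bash
python3 - <<'E'
from h import *
need([.4705,-.018,.024],1.861)
E
```

```text
t 7.1 tcp [0.6247 0.0468 0.1438] yaw -3.141 shift [ 1.551 -0.647  1.187] twist 12.81 w 0.498 F [1.1 0.2 0.5]
```

Request:
apply_moves --targets '[{"translation": [0.39, -0.16, 0], "twist": 0, "hand": 0.5}, {"translation": [0.39, -0.16, 0], "twist": 0, "hand": 0.5}, {"translation": [0.39, -0.16, 0], "twist": 0, "hand": 0.5}, {"translation": [0.39, -0.16, 0], "twist": 0, "hand": 0.5}, {"translation": [0, 0, 0], "twist": 1, "hand": 0.5}, {"translation": [0, 0, 0], "twist": 1, "hand": 0.5}, {"translation": [0, 0, 0], "twist": 1, "hand": 0.5}, {"translation": [0, 0, 0], "twist": 1, "hand": 0.5}]'

```text
time: 7.9
tool_pos: [0.4671, -0.0174, 0.14]
tool_rot: [0.002, 0.201, 0.98, 0.0]
contact_force: [-0.5, 0.4, -0.4]
gripper_width: 0.501
grasp_force: 0.0
```

Request:
apply_moves --targets '[{"translation": [0, 0, 0], "twist": 1, "hand": 0.5}, {"translation": [0, 0, 0], "twist": 1, "hand": 0.5}, {"translation": [0, 0, 0], "twist": 1, "hand": 0.5}, {"translation": [0, 0, 0], "twist": 1, "hand": 0.5}, {"translation": [0, 0, 0], "twist": 1, "hand": 0.5}, {"translation": [0, 0, 0], "twist": 1, "hand": 0.5}, {"translation": [0, 0, 0], "twist": 1, "hand": 0.5}, {"translation": [0, 0, 0], "twist": 1, "hand": 0.5}]'

```text
time: 8.7
tool_pos: [0.4671, -0.0174, 0.1399]
tool_rot: [0.001, 0.566, 0.824, 0.001]
contact_force: [0.1, 0.4, 0.3]
gripper_width: 0.497
grasp_force: 0.0
```

Request:
apply_moves --targets '[{"translation": [0, 0, 0], "twist": 0.8, "hand": 0.5}, {"translation": [0, 0, 0], "twist": 0, "hand": 0.5}]'

```text
time: 8.9
tool_pos: [0.4671, -0.0174, 0.1397]
tool_rot: [0.001, 0.597, 0.802, 0.001]
contact_force: [0.4, 0.4, -0.1]
gripper_width: 0.5
grasp_force: 0.0
```

```bash
python3 - <<'E'
from h import *
cal=get_calibration('wrist');im=grab_frame('wrist')
blobs(cal,colour(im)['red'],.008)
need([.4705,-.018,.024],1.861)
E
```

```text
blob [425 123 102 119] 3227 c [0.5976 0.0511] yaw 1.512 L 0.105
blob [459 130 101 128] 10436 c [0.6568 0.0437] yaw 2.086 L 0.111
blob [277 176  12  67] 766 c [ 0.4719 -0.0213] yaw 1.856 L 0.059
t 8.95 tcp [ 0.467  -0.0173  0.1395] yaw 1.863 shift [-0.015  0.029  1.155] twist 0.02 w 0.501 F [ 0.1  0.4 -0.4]
```

Request:
apply_moves --targets '[{"translation": [0, 0.03, 0.4], "twist": 0, "hand": 0.5}, {"translation": [0, 0, 0.4], "twist": 0, "hand": 0.5}, {"translation": [0, 0, 0.25], "twist": 0, "hand": 0.5}, {"translation": [0, 0, 0.11], "twist": 0, "hand": 0.5}, {"translation": [0, 0, 0], "twist": 0, "hand": 0.5}, {"translation": [0, 0, 0], "twist": 0, "hand": 0.5}]'

```text
time: 9.55
tool_pos: [0.4704, -0.0166, 0.0235]
tool_rot: [0.001, 0.597, 0.802, 0.0]
contact_force: [1.0, -0.0, 0.3]
gripper_width: 0.499
grasp_force: 0.0
```

Request:
apply_moves --targets '[{"translation": [0, 0, 0], "twist": 0, "hand": 0.0}, {"translation": [0, 0, 0], "twist": 0, "hand": 0.0}, {"translation": [0, 0, 0], "twist": 0, "hand": 0.0}, {"translation": [0, 0, 0], "twist": 0, "hand": 0.0}, {"translation": [0, 0, 0], "twist": 0, "hand": 0.0}]'

```text
time: 10.05
tool_pos: [0.4701, -0.0166, 0.0234]
tool_rot: [0.001, 0.597, 0.802, 0.0]
contact_force: [-0.9, 0.4, 6.7]
gripper_width: 0.097
grasp_force: 58.8
```

```bash
python3 - <<'E'
from h import *
need([.6265,.0515,.044],1.861)
E
```

```text
t 10.05 tcp [ 0.4701 -0.0166  0.0234] yaw 1.862 shift [ 0.203  1.694 -0.204] twist 0.01 w 0.097 F [-0.9  0.4  6.7]
```

Request:
apply_moves --targets '[{"translation": [0, 0, -0.4], "twist": 0, "hand": 0.0}, {"translation": [0, 0, -0.5], "twist": 0, "hand": 0.0}, {"translation": [0, 0, -0.1], "twist": 0, "hand": 0.0}, {"translation": [0.05, 0.42, 0], "twist": 0, "hand": 0.0}, {"translation": [0.05, 0.42, 0], "twist": 0, "hand": 0.0}, {"translation": [0.05, 0.42, 0], "twist": 0, "hand": 0.0}, {"translation": [0.05, 0.42, 0], "twist": 0, "hand": 0.0}, {"translation": [0, 0, 0], "twist": 0, "hand": 0.0}]'

```text
time: 10.85
tool_pos: [0.6276, 0.0525, 0.121]
tool_rot: [0.0, 0.596, 0.803, 0.0]
contact_force: [0.5, -0.9, -0.2]
gripper_width: 0.096
grasp_force: 59.1
```

```bash
python3 - <<'E'
from h import *
need([.6265,.0515,.049],1.861)
im=grab_frame('wrist');cv2.imwrite('pics/w3.png',im[:,:,::-1])
E
```

```text
t 10.85 tcp [0.6276 0.0525 0.121 ] yaw 1.864 shift [-0.007 -0.014  0.72 ] twist 0.03 w 0.096 F [ 0.5 -0.9 -0.2]
```

View pics/w3.png

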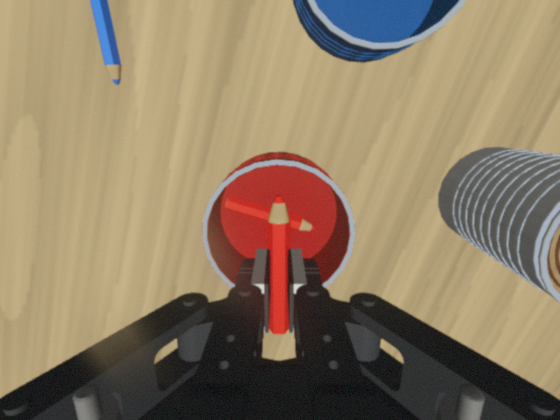

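Stub A lies in the tin at about (270,215), and stub B is held above it. I'll lower it and release.

Request:
apply_moves --targets '[{"translation": [0, 0, 0.4], "twist": 0, "hand": 0.0}, {"translation": [0, 0, 0.3], "twist": 0, "hand": 0.0}, {"translation": [0, 0, 0], "twist": 0, "hand": 0.0}, {"translation": [0, 0, 0], "twist": 0, "hand": 0.25}, {"translation": [0, 0, 0], "twist": 0, "hand": 0.25}, {"translation": [0, 0, -0.3], "twist": 0, "hand": 0.25}, {"translation": [0, 0, -0.4], "twist": 0, "hand": 0.4}, {"translation": [0, 0, -0.25], "twist": 0, "hand": 0.5}]'

```text
time: 11.7
tool_pos: [0.6267, 0.0507, 0.1533]
tool_rot: [0.003, 0.597, 0.802, 0.002]
contact_force: [0.1, -0.5, 0.7]
gripper_width: 0.499
grasp_force: 0.0
```

```bash
python3 - <<'E'
from h import *
# blue: tip dir yaw 1.939-pi
c=np.array([.4742,.1485])+.005*np.array([np.cos(1.939-np.pi),np.sin(1.939-np.pi)]);print(c)
need([*c,.024],1.939)
E
```

```text
[0.4759997  0.14383512]
t 11.7 tcp [0.6267 0.0507 0.1533] yaw 1.862 shift [ 1.328 -1.186  1.281] twist -0.77 w 0.499 F [ 0.1 -0.5  0.7]
```

Request:
apply_moves --targets '[{"translation": [0.33, -0.3, 0], "twist": 0, "hand": 0.5}, {"translation": [0.33, -0.3, 0], "twist": 0, "hand": 0.5}, {"translation": [0.33, -0.3, 0], "twist": 0, "hand": 0.5}, {"translation": [0.33, -0.3, 0], "twist": 0, "hand": 0.5}, {"translation": [0, 0, 0.1], "twist": -0.77, "hand": 0.5}, {"translation": [0, 0, 0], "twist": 0, "hand": 0.5}]'

```text
time: 12.3
tool_pos: [0.4712, 0.1435, 0.1386]
tool_rot: [0.001, 0.565, 0.825, 0.001]
contact_force: [-0.8, 0.1, -0.8]
gripper_width: 0.494
grasp_force: 0.0
```

```bash
python3 - <<'E'
from h import *
cal=get_calibration('wrist');im=grab_frame('wrist')
blobs(cal,colour(im)['blue'],.008)
need([.476,.144,.0235],1.939)
E
```

```text
blob [442 130  97 116] 2307 c [0.6086 0.2231] yaw 1.536 L 0.104
blob [472 140  88 125] 8038 c [0.6627 0.2118] yaw 2.293 L 0.111
blob [279 167  12  68] 754 c [0.4749 0.1479] yaw 1.954 L 0.059
t 12.35 tcp [0.4721 0.1431 0.1391] yaw 1.938 shift [-0.005  0.036  1.156] twist -0.01 w 0.498 F [1.2 0.  0. ]
```

Request:
apply_moves --targets '[{"translation": [-0.01, 0.04, 0.4], "twist": -0.1, "hand": 0.5}, {"translation": [0, 0, 0.4], "twist": 0, "hand": 0.5}, {"translation": [0, 0, 0.25], "twist": 0, "hand": 0.5}, {"translation": [0, 0, 0.11], "twist": 0, "hand": 0.5}, {"translation": [0, 0, 0], "twist": 0, "hand": 0.5}, {"translation": [0, 0, 0], "twist": 0, "hand": 0.5}]'

```text
time: 12.95
tool_pos: [0.4778, 0.1433, 0.023]
tool_rot: [0.001, 0.562, 0.827, 0.001]
contact_force: [-1.0, 0.2, 0.9]
gripper_width: 0.501
grasp_force: 0.0
```

Request:
apply_moves --targets '[{"translation": [0, 0, 0], "twist": 0, "hand": 0.0}, {"translation": [0, 0, 0], "twist": 0, "hand": 0.0}, {"translation": [0, 0, 0], "twist": 0, "hand": 0.0}, {"translation": [0, 0, 0], "twist": 0, "hand": 0.0}, {"translation": [0, 0, 0], "twist": 0, "hand": 0.0}]'

```text
time: 13.45
tool_pos: [0.4767, 0.1435, 0.0225]
tool_rot: [0.001, 0.562, 0.827, 0.0]
contact_force: [-1.1, -0.5, 6.0]
gripper_width: 0.1
grasp_force: 59.6
```

```bash
python3 - <<'E'
from h import *
need([.635,.222,.046],1.939)
E
```

```text
t 13.45 tcp [0.4767 0.1435 0.0225] yaw 1.949 shift [ 0.145  1.761 -0.232] twist 0.1 w 0.1 F [-1.1 -0.5  6. ]
```

Request:
apply_moves --targets '[{"translation": [0, 0, -0.4], "twist": 0, "hand": 0.0}, {"translation": [0, 0, -0.5], "twist": 0, "hand": 0.0}, {"translation": [0, 0, -0.1], "twist": 0, "hand": 0.0}, {"translation": [0.035, 0.44, 0], "twist": 0, "hand": 0.0}, {"translation": [0.035, 0.44, 0], "twist": 0, "hand": 0.0}, {"translation": [0.035, 0.44, 0], "twist": 0, "hand": 0.0}, {"translation": [0.035, 0.44, 0], "twist": 0, "hand": 0.0}, {"translation": [0, 0, 0], "twist": 0, "hand": 0.0}]'

```text
time: 14.25
tool_pos: [0.6373, 0.223, 0.1193]
tool_rot: [-0.0, 0.561, 0.828, 0.0]
contact_force: [-0.5, -0.8, -0.4]
gripper_width: 0.093
grasp_force: 58.9
```

```bash
python3 - <<'E'
from h import *
cal=get_calibration('wrist');im=grab_frame('wrist')
m=colour(im)['blue'].copy();blobs(cal,m,.05)
need([.635,.222,.046],1.939)
E
```

```text
blob [219 163 118 155] 10234 c [0.6423 0.2137] yaw 2.028 L 0.111
t 14.3 tcp [0.6353 0.2222 0.1195] yaw 1.949 shift [-0.001 -0.002  0.735] twist 0.1 w 0.095 F [-0.4 -1.7 -0.9]
```

Request:
apply_moves --targets '[{"translation": [0, 0, 0.4], "twist": 0, "hand": 0.0}, {"translation": [0, 0, 0.32], "twist": 0, "hand": 0.0}, {"translation": [0, 0, 0], "twist": 0, "hand": 0.0}, {"translation": [0, 0, 0], "twist": 0, "hand": 0.25}, {"translation": [0, 0, 0], "twist": 0, "hand": 0.25}, {"translation": [0, 0, -0.3], "twist": 0, "hand": 0.25}, {"translation": [0, 0, -0.45], "twist": 0, "hand": 0.4}, {"translation": [0, 0, -0.48], "twist": 0, "hand": 0.5}]'

```text
time: 15.1
tool_pos: [0.6342, 0.2213, 0.1754]
tool_rot: [0.001, 0.562, 0.827, 0.001]
contact_force: [0.5, -0.4, 0.1]
gripper_width: 0.502
grasp_force: 0.0
```

Request:
apply_moves --targets '[{"translation": [0, 0, -0.48], "twist": 0, "hand": 0.5}, {"translation": [0, 0, -0.4], "twist": 0, "hand": 0.5}, {"translation": [0, 0, 0], "twist": 0, "hand": 0.5}]'

```text
time: 15.4
tool_pos: [0.638, 0.2223, 0.2735]
tool_rot: [0.007, 0.562, 0.827, 0.007]
contact_force: [-0.5, 0.5, 0.5]
gripper_width: 0.504
grasp_force: 0.0
```

```bash
python3 - <<'E'
from h import *
need([.52,-.25,.26],-.266+np.pi)
im=grab_frame('wrist'); im2=grab_frame('top')
cv2.imwrite('pics/w4.png',np.hstack([cv2.resize(im,(420,315)),cv2.resize(im2[150:270,180:320],(368,315),interpolation=cv2.INTER_CUBIC)])[:,:,::-1])
E
```

```text
t 15.4 tcp [0.638  0.2223 0.2735] yaw 1.949 shift [-3.954 -2.842  0.091] twist -9.27 w 0.504 F [-0.5  0.5  0.5]
```

View pics/w4.png

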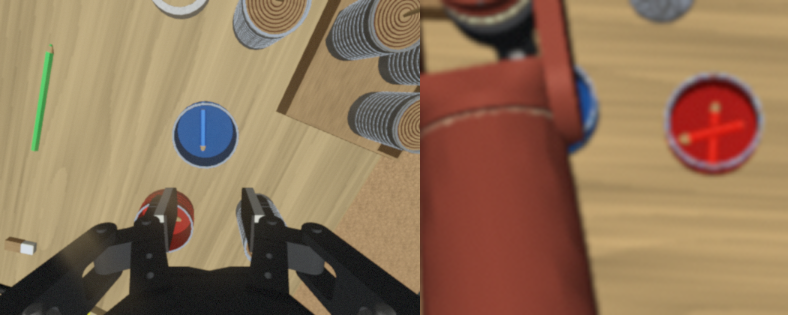

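Both tins are right: the blue stub is in the blue tin at (205,130), and both red stubs are in the red tin at (713,130). Next is the sharpener.

Request:
apply_moves --targets '[{"translation": [-0.39, -0.28, 0], "twist": 0, "hand": 0.8}, {"translation": [-0.39, -0.28, 0], "twist": 0, "hand": 0.8}, {"translation": [-0.39, -0.28, 0], "twist": 0, "hand": 0.8}, {"translation": [-0.39, -0.28, 0], "twist": 0, "hand": 0.8}, {"translation": [-0.39, -0.28, 0], "twist": 0, "hand": 0.8}, {"translation": [-0.39, -0.28, 0], "twist": 0, "hand": 0.8}, {"translation": [-0.39, -0.28, 0], "twist": 0, "hand": 0.8}, {"translation": [-0.39, -0.28, 0], "twist": 0, "hand": 0.8}]'

```text
time: 16.3
tool_pos: [0.5396, -0.1526, 0.259]
tool_rot: [-0.001, 0.562, 0.827, -0.0]
contact_force: [0.9, -1.1, 0.4]
gripper_width: 0.796
grasp_force: 0.0
```

Request:
apply_moves --targets '[{"translation": [-0.39, -0.28, 0], "twist": 0, "hand": 0.8}, {"translation": [-0.39, -0.28, 0], "twist": 0, "hand": 0.8}, {"translation": [0, 0, 0], "twist": -1, "hand": 0.8}, {"translation": [0, 0, 0], "twist": -1, "hand": 0.8}, {"translation": [0, 0, 0], "twist": -1, "hand": 0.8}, {"translation": [0, 0, 0], "twist": -1, "hand": 0.8}, {"translation": [0, 0, 0], "twist": -1, "hand": 0.8}, {"translation": [0, 0, 0], "twist": -1, "hand": 0.8}]'

```text
time: 17.1
tool_pos: [0.5171, -0.244, 0.2587]
tool_rot: [-0.001, 0.29, 0.957, 0.0]
contact_force: [0.5, -1.3, 0.4]
gripper_width: 0.803
grasp_force: 0.0
```

Request:
apply_moves --targets '[{"translation": [0, 0, 0], "twist": -1, "hand": 0.8}, {"translation": [0, 0, 0], "twist": -1, "hand": 0.8}, {"translation": [0, 0, 0], "twist": -1, "hand": 0.8}, {"translation": [0, 0, 0], "twist": -0.27, "hand": 0.8}, {"translation": [0, 0, 0], "twist": 0, "hand": 0.8}, {"translation": [0, 0, 0], "twist": 0, "hand": 0.8}]'

```text
time: 17.7
tool_pos: [0.5177, -0.2442, 0.2598]
tool_rot: [-0.0, 0.133, 0.991, 0.0]
contact_force: [0.0, -0.0, -0.2]
gripper_width: 0.8
grasp_force: 0.0
```

```bash
python3 - <<'E'
from h import *
need([.52,-.25,.26],-.266+np.pi)
cal=get_calibration('wrist');im=grab_frame('wrist');cv2.imwrite('pics/w5.png',im[:,:,::-1])
blobs(cal,colour(im)['yel'],.018)
for n in('tabs_top','carriage_front','carriage','line','sharpener'):
    for d in recognise('wrist',n)[:1]:print(n,np.round(d['point'],4),d['score'],np.round(proj(cal,d['point'])))
np.savez('c5.npz',K=cal['camera_matrix'],T=cal['pose'])
E
```

```text
t 17.7 tcp [ 0.5177 -0.2442  0.2598] yaw 2.874 shift [-0.038 -0.049 -0.002] twist -0.01 w 0.8 F [ 0.  -0.  -0.2]
blob [216 198  89   5] 298 c [ 0.5362 -0.2726] yaw 1.312 L 0.107
tabs_top [ 0.5295 -0.2712  0.0197] 0.68 [259. 195.]
carriage_front [ 0.5732 -0.2844  0.0981] 0.93 [254. 258.]
carriage [ 0.5765 -0.2821  0.0997] 0.58 [257. 261.]
line [ 0.5313 -0.2715  0.0183] 0.97 [260. 196.]
sharpener [ 0.5771 -0.2797  0.0175] 0.96 [264. 232.]
```

View pics/w5.png

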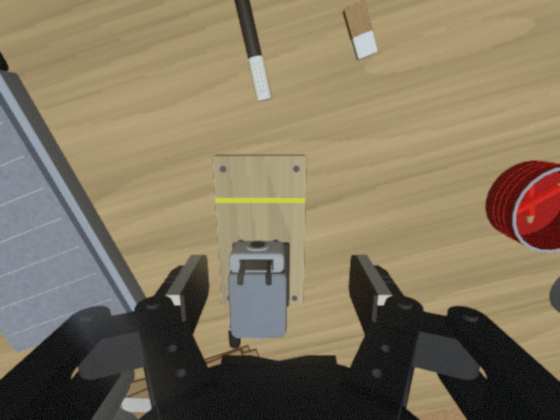

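The board's front corners are at (215,155) and (306,155), the line is at row 200, and the carriage top is at about (258,257). The tabs are near (241,270) and (271,270).

```bash
python3 - <<'E'
from h import *
z=np.load('c5.npz');cal={'camera_matrix':z['K'],'pose':z['T']}
im=cv2.imread('pics/w5.png');g=cv2.cvtColor(im,cv2.COLOR_BGR2GRAY)
print('rows 230-290 @col 236,242,255,270,278')
for r in range(232,290,2):print(r,g[r,[234,238,241,244,258,268,271,274,280]])
L=np.array([.5362,-.2726]);ux=np.array([np.cos(-.262),np.sin(-.262)]);uy=np.array([-ux[1],ux[0]])
def rel(uv,zz):
    d=onplane(cal,uv,zz)[:2]-L;return np.round([d@ux,d@uy],4)
print('board',rel((215,155),.018),rel((306,155),.018))
for r in(240,243,246):print('edge',r,rel((245,r),.099))
print('sides',rel((230,255),.099),rel((286,255),.099))
for d in regions_of('wrist','carriage')[:1]:
    ys,xs=np.nonzero(d['pixels']);print(xs.min(),xs.max(),ys.min(),ys.max())
# predicted pixel of tab tops for candidate gaps
for gap in(.024,.028,.032,.036,.040):
    P=L+ux*gap; print(gap,'topedge',np.round(proj(cal,[*P,.099]),1),'tabtops',*[np.round(proj(cal,[*(P+ux*.012+uy*k),.129]),1) for k in(-.015,.015)])
crop=cv2.resize(im[190:350,190:330],None,fx=3.7,fy=3.7,interpolation=cv2.INTER_CUBIC);cv2.imwrite('pics/crop5.png',crop)
E
```

```text
rows 230-290 @col 236,242,255,270,278
232 [149 154 158 156 161 156 150 152 151]
234 [150 154 159 154 164 157 150 152 152]
236 [150 147 158 156 161 154 153 152 154]
238 [151 143 149 154 161 156 150 146 152]
240 [151 113  86 132 123 139 132  82 144]
242 [105  96  91  95  52  96  97  89 102]
244 [ 91  95 100  93  49  94  96  99  91]
246 [ 92 100  98 100  54 112  97 100  92]
248 [ 98 102 102 101 108 108  98 102  94]
250 [101 102 101 100 145 102 100 102  99]
252 [109 108 108 109 113 105 111 108  99]
254 [142 144 144 143 144 145 146 146 137]
256 [163 162 163 164 162 163 166 165 162]
258 [165 162 155 158 156 158 157 168 167]
260 [164 153  73  71  71  63  68 161 172]
262 [164 154  73  62  65  49  61 161 168]
264 [163 156  72  65  67  47  78 160 168]
266 [163 155  59  66  64  43 106 160 166]
268 [163 147  64  63  66  42  95 160 166]
270 [157 122  66  78 120  52 128 160 155]
272 [114  97  69  84 112  48 101 111  88]
274 [114  71  69  92 113  56  84 111 108]
276 [130  75  74 124 133  61  92 131 133]
278 [135  75  74 127 134  67  93 134 134]
280 [133  77  70 127 135  66  92 137 132]
282 [132  72  73 128 136  60  89 136 136]
284 [133  95  85 128 134  70 108 135 138]
286 [133 129 127 134 136 127 133 135 135]
288 [133 134 135 133 136 136 136 137 134]
board [-0.0541 -0.051 ] [-0.0536  0.0546]
edge 240 [ 0.0187 -0.0104]
edge 243 [ 0.0219 -0.0105]
edge 246 [ 0.0251 -0.0106]
sides [ 0.0347 -0.0258] [0.0349 0.0298]
229 284 239 284
0.024 topedge [255.7 244.9] tabtops [237.1 270.6] [270.4 270.5]
0.028 topedge [255.8 248.7] tabtops [237.3 274.6] [270.4 274.5]
0.032 topedge [255.9 252.4] tabtops [237.4 278.6] [270.5 278.5]
0.036 topedge [256.  256.1] tabtops [237.6 282.5] [270.5 282.4]
0.04 topedge [256.1 259.8] tabtops [237.8 286.4] [270.6 286.3]
```

View pics/crop5.png

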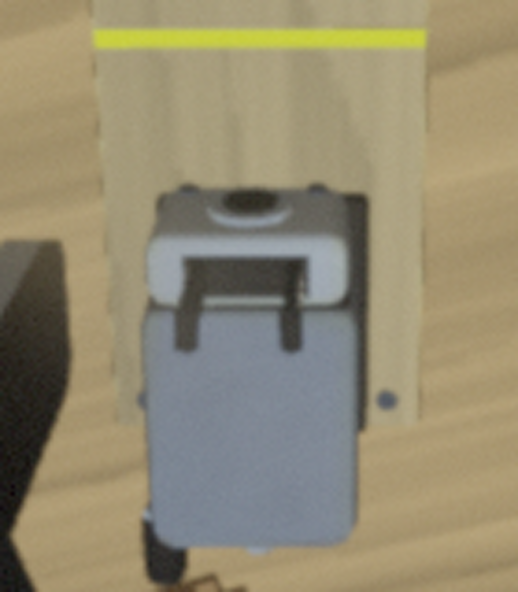

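Request:
apply_moves --targets '[{"translation": [-0.35, -0.1, 0], "twist": -0.05, "hand": 0.7}, {"translation": [-0.34, -0.11, 0], "twist": 0, "hand": 0.7}, {"translation": [0, 0, 0.4], "twist": 0, "hand": 0.7}, {"translation": [0, 0, 0.25], "twist": 0, "hand": 0.7}, {"translation": [0, 0, 0], "twist": 0, "hand": 0.7}, {"translation": [0, 0, 0], "twist": 0, "hand": 0.7}, {"translation": [0, 0, 0], "twist": 0, "hand": 0.7}]'

```text
time: 18.75
tool_pos: [0.58, -0.2832, 0.1978]
tool_rot: [0.002, 0.13, 0.992, -0.001]
contact_force: [0.1, 0.4, 0.6]
gripper_width: 0.701
grasp_force: 0.0
```

```bash
python3 - <<'E'
from h import *
cal=get_calibration('wrist');im=grab_frame('wrist');cv2.imwrite('pics/w6.png',im[:,:,::-1])
need([.579,-.283,.126],2.88)
blobs(cal,colour(im)['yel'],.018)
g=cv2.cvtColor(im,cv2.COLOR_RGB2GRAY)
L=np.array([.5362,-.2726]);ux=np.array([np.cos(-.262),np.sin(-.262)]);uy=np.array([-ux[1],ux[0]])
for gap in(.032,):
    P=L+ux*gap
    print('edge',proj(cal,[*P,.099]),*[np.round(proj(cal,[*(P+ux*.012+uy*k),zz]),1) for k in(-.015,.015) for zz in(.099,.129)])
m=colour(im)['yel'];ys,xs=np.nonzero(m);v=int(np.median(ys));print('line rows',ys.min(),ys.max())
u,v=map(int,proj(cal,[*(L+ux*.044),.127]));print(u,v,'row scan cols',u-45); 
for r in(v-3,v,v+5):print(r,g[r,u-45:u+46:1].tolist())
E
```

```text
t 18.8 tcp [ 0.5801 -0.2833  0.1981] yaw 2.881 shift [0.014 0.001 0.721] twist 0.01 w 0.697 F [-0.9  1.  -0.1]
blob [222 142 113   6] 543 c [ 0.5364 -0.2723] yaw 1.306 L 0.107
edge [277.16717282 199.54403661] [257.  215.1] [253.9 229.4] [297.3 215.1] [299.9 229.5]
line rows 142 147
276 228 row scan cols 231
225 [157, 155, 157, 154, 155, 156, 156, 155, 154, 147, 125, 96, 121, 149, 158, 163, 166, 163, 164, 165, 165, 151, 99, 55, 57, 62, 59, 57, 53, 57, 89, 129, 150, 155, 155, 155, 154, 156, 153, 157, 152, 154, 156, 152, 153, 152, 154, 153, 153, 152, 152, 152, 151, 154, 155, 152, 154, 155, 154, 154, 143, 105, 62, 55, 58, 61, 58, 56, 57, 87, 133, 160, 168, 168, 169, 167, 167, 164, 162, 152, 125, 90, 114, 150, 163, 163, 165, 165, 166, 165, 165]
228 [157, 156, 157, 155, 155, 157, 156, 156, 155, 139, 96, 66, 60, 68, 70, 76, 89, 99, 107, 109, 111, 104, 73, 51, 58, 63, 65, 59, 50, 56, 75, 104, 112, 110, 114, 111, 113, 111, 112, 112, 112, 111, 112, 109, 114, 113, 113, 111, 112, 110, 110, 111, 112, 112, 110, 109, 102, 102, 103, 105, 102, 84, 61, 51, 57, 57, 59, 57, 55, 61, 85, 102, 103, 104, 104, 101, 96, 81, 72, 64, 61, 67, 105, 147, 161, 163, 165, 166, 166, 166, 165]
233 [155, 155, 156, 156, 156, 156, 156, 146, 119, 108, 121, 129, 131, 132, 134, 136, 134, 134, 133, 135, 133, 123, 84, 59, 55, 57, 55, 58, 57, 61, 95, 126, 138, 135, 138, 137, 136, 138, 136, 138, 136, 134, 136, 136, 136, 137, 135, 135, 135, 136, 138, 134, 135, 134, 137, 134, 136, 137, 137, 135, 125, 95, 62, 52, 57, 60, 56, 52, 54, 72, 109, 131, 135, 137, 134, 133, 133, 131, 132, 127, 129, 122, 115, 112, 138, 161, 164, 166, 167, 164, 165]
```

Request:
apply_moves --targets '[{"translation": [0.01, -0.01, 0.4], "twist": 0, "hand": 0.7}, {"translation": [0, 0, 0.22], "twist": 0, "hand": 0.7}, {"translation": [0, 0, 0.1], "twist": 0, "hand": 0.7}, {"translation": [0, 0, 0], "twist": 0, "hand": 0.7}, {"translation": [0, 0, 0], "twist": 0, "hand": 0.7}]'

```text
time: 19.3
tool_pos: [0.5789, -0.2839, 0.1254]
tool_rot: [0.001, 0.13, 0.992, -0.001]
contact_force: [0.3, -0.2, -0.5]
gripper_width: 0.699
grasp_force: 0.0
```

```bash
python3 - <<'E'
from h import *
im=cv2.imread('pics/w6.png');g=cv2.cvtColor(im,cv2.COLOR_BGR2GRAY)
for r in range(180,226):print(r,g[r,[245,250,270,285,306]],end=' ')
need([.579,-.283,.126],2.88)
E
```

```text
180 [149 158 156 162 151] 181 [149 160 155 160 149] 182 [153 159 153 163 151] 183 [152 159 154 162 150] 184 [152 158 155 160 151] 185 [151 160 153 161 150] 186 [153 160 155 164 152] 187 [150 158 155 161 151] 188 [151 159 155 163 150] 189 [150 156 146 157 152] 190 [153 144 114 130 151] 191 [153 127  73  81 145] 192 [151 104  43  48 125] 193 [147  92  47  47 103] 194 [142  92  62  68  96] 195 [134  95  91  97  96] 196 [120  97 124 128 100] 197 [109  99 151 156 102] 198 [104 100 154 156 101] 199 [100 101 128 127 103] 200 [ 99 107 108 105 105] 201 [104 121 120 118 116] 202 [125 139 136 136 134] 203 [149 156 152 152 153] 204 [163 166 165 167 164] 205 [168 168 168 168 168] 206 [170 168 168 169 171] 207 [170 169 170 170 171] 208 [171 172 162 161 175] 209 [171 171 117 117 175] 210 [171 170  78  77 172] 211 [169 169  74  65 173] 212 [168 170  68  67 170] 213 [169 171  65  72 173] 214 [171 170  69  66 171] 215 [171 170  69  68 172] 216 [169 171  69  66 170] 217 [169 168  68  67 171] 218 [169 169  68  62 169] 219 [170 168  64  68 170] 220 [170 168  65  66 168] 221 [168 169  65  67 169] 222 [168 169  63  65 169] 223 [166 169  72  69 169] 224 [163 167 112 103 167] 225 [158 165 157 155 167] t 19.3 tcp [ 0.5789 -0.2839  0.1254] yaw 2.881 shift [ 0.001  0.009 -0.006] twist 0.01 w 0.699 F [ 0.3 -0.2 -0.5]
```

Request:
apply_moves --targets '[{"translation": [0, 0, 0], "twist": 0, "hand": 0.0}, {"translation": [0, 0, 0], "twist": 0, "hand": 0.0}, {"translation": [0, 0, 0], "twist": 0, "hand": 0.0}, {"translation": [0, 0, 0], "twist": 0, "hand": 0.0}, {"translation": [0, 0, 0], "twist": 0, "hand": 0.0}, {"translation": [0, 0, 0], "twist": 0, "hand": 0.0}]'

```text
time: 19.9
tool_pos: [0.5786, -0.2841, 0.1255]
tool_rot: [0.001, 0.13, 0.992, -0.001]
contact_force: [-1.4, -0.0, 6.0]
gripper_width: 0.215
grasp_force: 61.5
```

```bash
python3 - <<'E'
from h import *
need([.579,-.283,.126],2.88);s=state();print(s['grasp_force'],s['ft_torque'])
E
```

```text
t 19.9 tcp [ 0.5786 -0.2841  0.1255] yaw 2.881 shift [-0.001  0.012 -0.005] twist 0.01 w 0.215 F [-1.4 -0.   6. ]
61.523566246032715 [-0.00123765  0.24543117 -0.04519175]
```

Request:
apply_moves --targets '[{"translation": [0.05, 0, 0], "twist": 0, "hand": 0.0}, {"translation": [0.05, 0, 0], "twist": 0, "hand": 0.0}, {"translation": [0.05, 0, 0], "twist": 0, "hand": 0.0}, {"translation": [0.05, 0, 0], "twist": 0, "hand": 0.0}, {"translation": [0.05, 0, 0], "twist": 0, "hand": 0.0}, {"translation": [0.05, 0, 0], "twist": 0, "hand": 0.0}, {"translation": [0.03, 0, 0], "twist": 0, "hand": 0.0}, {"translation": [0, 0, 0], "twist": 0, "hand": 0.0}]'

```text
time: 20.7
tool_pos: [0.5485, -0.2759, 0.1255]
tool_rot: [0.004, 0.13, 0.991, -0.001]
contact_force: [8.1, -3.0, 2.0]
gripper_width: 0.219
grasp_force: 61.2
```

Request:
apply_moves --targets '[{"translation": [0, 0, 0], "twist": 0, "hand": 0.0}, {"translation": [0, 0, 0], "twist": 0, "hand": 0.0}]'

```text
time: 20.9
tool_pos: [0.5487, -0.276, 0.1255]
tool_rot: [0.004, 0.13, 0.991, -0.001]
contact_force: [8.1, -2.4, 1.3]
gripper_width: 0.215
grasp_force: 61.2
```

```bash
python3 - <<'E'
from h import *
p,M,s=toolR();L=np.array([.5362,-.2726]);ux=np.array([np.cos(-.262),np.sin(-.262)]);uy=np.array([-ux[1],ux[0]])
d=p[:2]-np.array([.5786,-.2841]);print('moved',d@ux,d@uy,'rel line',(p[:2]-L)@ux)
need(p,2.88);print(s['grasp_force'])
cal=get_calibration('wrist');im=grab_frame('wrist')
blobs(cal,colour(im)['yel'],.018,50)
g=cv2.cvtColor(im,cv2.COLOR_RGB2GRAY)
def rp(gap,z,k):return np.round(proj(cal,[*(L+ux*gap+uy*k),z]),1)
for k in(-.02,.02):
    print('pred front top edge',rp(0,.099,k),'5mm',rp(.005,.099,k),'line edges',rp(-.003,.018,k),rp(.003,.018,k))
    u=int(rp(0,.099,k)[0]);v=int(rp(0,.099,k)[1]);print(v-25,g[v-25:v+20,u].tolist())
t=grab_frame('top');sc=grab_frame('scene')
a=cv2.resize(im[60:270,180:380],(400,420));b=cv2.resize(sc[130:230,120:250],(390,300),interpolation=cv2.INTER_CUBIC)
o=np.zeros((420,790,3),np.uint8);o[:,:400]=a;o[:300,400:]=b;cv2.imwrite('pics/final.png',o[:,:,::-1])
E
```

```text
moved -0.03095245120613441 8.571979817711294e-05 rel line 0.012979248889247457
t 20.9 tcp [ 0.5487 -0.276   0.1255] yaw 2.881 shift [0. 0. 0.] twist 0.01 w 0.215 F [ 8.1 -2.4  1.3]
61.183615922927856
blob [208 193 143   7] 956 c [ 0.5364 -0.2726] yaw 1.307 L 0.108
pred front top edge [239.4 236.8] 5mm [239.7 245.8] line edges [252.3 192. ] [252.5 199.6]
211 [154, 155, 154, 155, 154, 155, 153, 155, 156, 153, 143, 116, 101, 93, 96, 98, 97, 101, 100, 99, 102, 102, 102, 104, 108, 108, 105, 109, 112, 123, 133, 142, 154, 165, 170, 171, 172, 171, 172, 173, 174, 173, 172, 170, 169]
pred front top edge [317.8 236.9] 5mm [317.4 246. ] line edges [305.2 192.1] [305.  199.7]
211 [168, 167, 167, 169, 167, 169, 168, 167, 168, 163, 148, 119, 100, 98, 99, 102, 102, 101, 101, 102, 102, 103, 105, 104, 106, 109, 107, 105, 109, 121, 131, 141, 155, 164, 170, 173, 174, 174, 175, 178, 179, 179, 179, 180, 176]
```

View pics/final.png

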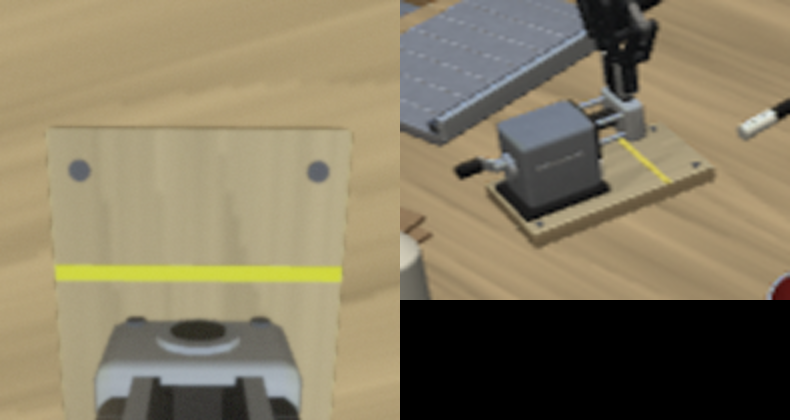

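The tabs are held and the carriage is out. Its front is still roughly 1.5 mm short of the middle of the line, so I'll nudge it out.

Request:
apply_moves --targets '[{"translation": [0.017, 0, 0], "twist": 0, "hand": 0.0}, {"translation": [0, 0, 0], "twist": 0, "hand": 0.0}, {"translation": [0, 0, 0], "twist": 0, "hand": 0.0}, {"translation": [0, 0, 0], "twist": 0, "hand": 0.0}]'

```text
time: 21.45
tool_pos: [0.5471, -0.2756, 0.1255]
tool_rot: [0.004, 0.13, 0.991, -0.001]
contact_force: [8.0, -2.3, 1.8]
gripper_width: 0.217
grasp_force: 61.2
```

```bash
python3 - <<'E'
from h import *
p,M,s=toolR();L=np.array([.5363,-.2726]);ux=np.array([np.cos(-.262),np.sin(-.262)]);uy=np.array([-ux[1],ux[0]])
d=p[:2]-np.array([.5786,-.2841]);print('moved',d@ux,'rel line',(p[:2]-L)@ux)
cal=get_calibration('wrist');im=grab_frame('wrist');g=cv2.cvtColor(im,cv2.COLOR_RGB2GRAY)
blobs(cal,colour(im)['yel'],.018,50)
def rp(gap,z,k):return np.round(proj(cal,[*(L+ux*gap+uy*k),z]),1)
for k in(-.02,.02):
    a=rp(0,.099,k);print('top z.099',a,'z.096',rp(0,.096,k),'3mm in',rp(.003,.099,k),'z.057',rp(0,.057,k))
    u,v=map(int,a);print(v-20,g[v-20:v+16,u].tolist())
print(s['contact_force'],s['grasp_force'],s['gripper_width'],s['time'])
E
```

```text
moved -0.03258385224734692 rel line 0.011251260459575542
blob [208 195 142   7] 947 c [ 0.5364 -0.2728] yaw 1.306 L 0.108
top z.099 [239.6 239.9] z.096 [240.3 237.6] 3mm in [239.8 245.2] z.057 [247.5 214.1]
219 [155, 153, 144, 114, 101, 98, 97, 99, 98, 99, 101, 101, 101, 106, 102, 105, 105, 107, 107, 110, 113, 120, 133, 144, 153, 163, 171, 171, 171, 171, 171, 174, 173, 174, 174, 171]
top z.099 [317.7 240. ] z.096 [317.  237.8] 3mm in [317.5 245.4] z.057 [309.9 214.2]
220 [163, 148, 122, 103, 100, 101, 103, 98, 102, 103, 104, 107, 107, 107, 105, 106, 107, 107, 106, 107, 117, 131, 140, 153, 163, 171, 172, 172, 175, 174, 178, 178, 178, 180, 177, 175]
[ 8.04660606 -2.27827093  1.80142687] 61.174646615982056 0.2170101949690098 21.45
```

```bash
python3 -c "
from plant import *
print(job_done())"
```

```text
the job is handed in; nothing more can be done
None
```

Both red stubs are in the red tin and the blue stub is in the blue tin; the gripper is still holding the tabs pinched, with the carriage's front face over the yellow line (to about 1 mm by the wrist camera), and the job was handed in at about 21 s.

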